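Hang the climate logger back on its screw beside the bench

ROBOT

A 6-joint arm with a two-finger parallel gripper is mounted at the origin on the work surface. World frame = base frame: x ahead of the robot, y to its left, z up, the work surface at z = 0. Lengths are in m, angles in rad, forces in N, time in s.
With the tool pointing down it reaches from about 0.425 to 0.95 m from the base axis. Payload 3.5 kg.
Tool frame: the origin (TCP) lies between the finger pads; the fingertips stand 22 mm ahead of it and the grasp point (between the pads) lies 3 mm ahead of it (ctrl.nose_length is the z of the fingertips in the tool frame, in m); z points along the fingers, y is the line along which they close (so a half turn about z gives the same grasp; the last joint's range is limited). The gripper opens to 85 mm and grips with 20 to 120 N. Pads are 22 mm wide; open, the fingers measure 114 mm over their backs; the gripper's body (76 mm by 85 mm) begins 54 mm behind the grasp point. The pads swing forward as they close: fully open they stand 13 mm farther back than shut.
Start: joints at [-0.15, 0.286, 1.577, -0, 1.279, -0.15], TCP at [0.675, 0, 0.253] pointing down, gripper open.
Joint ranges: [-2.77, 2.77], [-0.9, 2.22], [0.21, 2.48], [-1.53, 4.67], [0.24, 2.81], [-2.84, 2.84]. Speed limits (rad/s): [2.79, 2.79, 3.14, 3.14, 3.14, 3.14].

INTERFACE

Orientations are given as a unit quaternion [x, y, z, w].
In Python, from plant import ctrl gives the robot as it stands. The module is installed in compiled form; this text tells all that it offers.
- The arm moves only by the tool send_rows, never from a script. Its argument "rows" is text: rows parted by semicolons, each of 7 numbers parted by spaces: the turn, a rotation vector about the tool's x, y, z in shares of pi/2 rad (1.0 is pi/2 rad), then the shift along the tool's x, y, z in shares of 750 mm (1.0 is 750 mm), then the opening, from -1 (shut) to 1 (fully open). A call has 1 to 8 rows; each row is the pose to reach, as a shift and turn from the pose commanded when the call began, along the tool's axes at that moment; what a row does not reach only later rows make up. A row lasts 1/8 s, in which the tool goes at most 62.5 mm and 10.7 degrees, less where a joint would pass 70% of its speed; a pose out of reach is approached as far as the arm can. A shift or turn number past 1, either way, is cut back to 1. A call with a gripper value outside its range is refused whole. The fingers move at their own pace and stop on an object; "grip_force" is the grip in N (left out, the last holds). Time passes only in rows, so rows that repeat a pose let the fingers close. It gives the time, the measured TCP pose, the force, the opening and the grip force at its end, in the units of the state.
- ctrl.get_state(): the state, without advancing time (a new reading comes with each control period).
- ctrl.read_camera(name): name is "scene" or "side" or "wrist"; returns a dict with "color" (480x640x3 uint8, red, green, blue), "fx", "fy", "cx", "cy" (pixels), "D" ([k1, k2, p1, p2, k3] as OpenCV has them; the pictures are not rectified), "extrinsics" (4x4, takes a point from world to camera coordinates). Camera axes: x right, y down, z forward; pixel columns grow to the right and rows downward; lengths in m; the calibration is good to about 2 mm. A picture is of the moment at which its call begins. There is no depth.
- ctrl.sign_off(): hands the job in; it is judged then, once.
Trained networks look in a picture, given as the dict that the camera call returned (one of the last four; its "shot" number tells which), for a name from the list of things; names that differ only in an ending like _2 or _b are one class to them, and where a whole thing is asked for, a point or a joint stands for the part that bears it (a point fixed in the world has none). Each returns a list of dicts, best first, with "p" (0 to 1); they miss things now and then, are a little off and sometimes report something else, mostly with a low value. They report only what shows in the picture. A call takes as long as a camera call. They do not tell look-alikes from the thing itself.
- ctrl.look_for(picture, target): "position" ([x, y, z] in m, in the coordinates of the camera as it stood for that picture, good to about 4 mm: the middle of the surface that is visible of it).
The state is a dict: "time": time; "qpos": joint angles; "dq": joint speeds; "joint_efforts": joint torques, N m; "eef_pos": TCP position; "tcp_rot": TCP orientation; "contact_force": force on the tool from outside, world axes, zero at the start; "wrist_torque": the same for the moment, N m; "opening": opening from 0.0 (shut) to 1.0 (fully open); "finger_force": force on a finger pad.
Only numpy, scipy, OpenCV 4.12 (cv2) and the standard library are available. Lean on these libraries where they do the work, as an engineer would, in place of code of your own. Each camera call takes 0.05 s, during which the arm holds its last target. There are 200 camera calls.

TASK

Lift the climate logger out of its readout dock and hang it on the brass screw on the bare face of the power pedestal: feel for the screw head until the keyhole in the logger's back drops over it, then pull the logger straight down until it passes its catch and is fully home, upright and flat against the face, and let go. Press on the pedestal and screw only gently, never with more than about 15 N, and leave everything else on the bench where it stands.

Things in the scene. Friction and masses are not known exactly. Their poses are not given: they have to be found in the camera images.
- logger: white temperature and humidity logger standing upright, foot in the dock: 34 mm thick (its x), 58 mm wide (its y; grip these sides), 104 mm tall (z), about 0.15 kg. Origin at the centre of its underside, +z up; display on its front at x = -17 mm, flat back at x = +17 mm. The back is a 3 mm plate over a 17 mm deep pocket, with a keyhole: a round hole and above it a slot, closed at its upper end
- keyhole (a point): centre of the keyhole's round entry hole, 12.4 mm across, on the logger's back face, 58 mm above its underside; the hole tapers upwards into a slot 6.4 mm wide that leads straight up. Axes as the logger's
- slot_end (a point): point on the logger's back face, 76 mm above its underside (18 mm above the entry hole's centre), where the screw's axis lies when the slot's closed end rests on the shank: fully home. Axes as the logger's
- catch (a joint): orange sprung nib in the slot, 12.5 mm above the centre of the entry hole: 0 m at rest, when it narrows the slot to 3 mm; about 0.002 m while the shank squeezes past. The logger's weight alone does not take it past; a downward pull of roughly 5 to 12 N does, and the nib springs back to 0 below the shank
- dock: black readout dock fixed to the bench, 92 x 108 mm. Its well, 39 x 63 mm and 20 mm deep (floor 14 mm, rim 34 mm above the bench), holds the foot of the logger, which lifts straight up out of it. Origin on the bench under the centre of the well; axes nearly parallel to the logger's as it stands there
- pedestal: grey power pedestal fixed to the bench, 90 mm deep (its x), 140 mm wide (its y), 175 mm high; white sockets on three sides, a brass screw on the bare fourth. Origin at the centre of its underside, +z up; the screw's face is upright at x = -45 mm and looks to -x. The hung logger's axes are parallel to the pedestal's, its back to this face
- panel_mark (a point): point on that face, 145 mm above the bench, midway across; axes as the pedestal's. The screw is near it but not measured: its axis, square to the face, lies up to 7 mm to either side and up to 4 mm above or below. The 5 mm shank stands out 6 mm and carries a flat head 10 mm across, 4 mm thick, its front 10 mm off the face
- amber_bottle: amber glass reagent bottle with white screw cap, 50 mm across, 90 mm tall, origin at the centre of its foot; a bystander
- red_jar: small amber jar with red cap, 38 mm across, 58 mm tall, origin at the centre of its foot; a bystander
- vial_a: small clear sample vial with white cap, 22 mm across, 48 mm tall, origin at the centre of its foot; a bystander
- vial_b: small yellow sample vial with white cap, 22 mm across, 48 mm tall, origin at the centre of its foot; a bystander
- beaker: empty glass beaker, 68 mm across, 85 mm tall, origin at the centre of its foot; a bystander
- pen: dark blue pen lying on the notebook, 9 mm thick, 135 mm long, origin under its middle; a bystander
Mind the look-alikes: they are no part of the job. What is shaped like the logger but blue is not meant. Several things have the shape of the dock; the one meant has the colours described above.

How it is judged:
By the outcome, as a careful person would: the job done as asked, in the order asked, and still so for the second after the job is handed in, with the robot touching nothing.
It also fails if it takes over 72 s, if anything falls off the work surface, if the arm or the gripper's body presses on something with over 40 N, if the wrist force passes 120 N, or if a joint passes its speed limit or range.

## Working session

There is one attempt and no reset: what is moved stays moved. The work goes in short steps, Python scripts to look and compute and a tool call to move; the robot and the scene stay as the last step left them, time stands still between calls to the robot, and variables do not carry over. Pictures are saved under pics/ and viewed, at most 10 in all, crops included, and the job is handed in when it is done.

Besides the shell and the picture viewer there is one more tool, called after ">>>" by a JSON object that holds its "fn" and its "kwargs", one argument or row to a line. send_rows: Moves the arm, as the interface text tells. Its arguments: {"type":"object","properties":{"rows":{"type":"string"},"grip_force":{"type":"number"}},"required":["rows"]}

```bash
mkdir -p pics; cat > h.py <<'E'
import numpy as np, cv2
from scipy.spatial.transform import Rotation as R
from plant import ctrl
def cam(n,save=None):
    p=ctrl.read_camera(n)
    if save: cv2.imwrite('pics/'+save,p['color'][:,:,::-1])
    return p
def K(p): return np.array([[p['fx'],0,p['cx']],[0,p['fy'],p['cy']],[0,0,1.]])
def proj(p,X):
    E=p['extrinsics']; r,_=cv2.Rodrigues(E[:3,:3]); return cv2.projectPoints(np.atleast_2d(np.array(X,float)),r,E[:3,3],K(p),np.array(p['D']))[0][:,0]
def ray(p,uv):
    E=np.array(p['extrinsics']); n=cv2.undistortPoints(np.array(uv,float).reshape(-1,1,2),K(p),np.array(p['D']))[:,0]
    d=np.c_[n,np.ones(len(n))]@E[:3,:3]; return -E[:3,:3].T@E[:3,3],d
def onz(p,uv,z):
    o,d=ray(p,uv); return o+d*((z-o[2])/d[:,2])[:,None]
def world(p,x):
    E=np.array(p['extrinsics']); return E[:3,:3].T@(np.array(x)-E[:3,3])
def tool():
    s=ctrl.get_state(); return np.array(s['eef_pos']),R.from_quat(s['tcp_rot']),s
E
python3 - <<'E'
from h import *
np.set_printoptions(precision=4,suppress=True)
p,r,s=tool();print(p,r.as_matrix(),s['time'],s['contact_force'],s['opening'],ctrl.nose_length)
for n in ['scene','side']:
    c=cam(n,n+'0.png'); E=np.array(c['extrinsics']); print(n,-E[:3,:3].T@E[:3,3],E[2,:3],c['fx'])
    for t in ['logger','dock','pedestal','keyhole','amber_bottle','red_jar','vial_a','beaker','pen']:
        print(t,[(round(d['p'],2),world(c,d['position'])) for d in ctrl.look_for(c,t)[:4]])
E
```

```text
[0.6744 0.0001 0.2519] [[ 0.      1.     -0.0023]
 [ 1.     -0.      0.0003]
 [ 0.0003 -0.0023 -1.    ]] 0.0 [0.0348 0.0624 0.082 ] 0.9960212636712126 0.022
scene [0.8524 0.3514 0.7869] [-0.3769 -0.4819 -0.791 ] 458.2060471698651
logger [(0.77, array([ 0.4863, -0.1976,  0.1178])), (0.62, array([ 0.4613, -0.061 ,  0.078 ]))]
dock [(0.87, array([ 0.317 , -0.1286,  0.0161])), (0.84, array([ 0.4775, -0.1688,  0.017 ]))]
pedestal [(0.72, array([0.5871, 0.2098, 0.1743])), (0.59, array([0.7016, 0.1805, 0.0645]))]
keyhole [(0.62, array([ 0.462 , -0.0583,  0.0798])), (0.53, array([ 0.4875, -0.1994,  0.1138]))]
amber_bottle [(0.28, array([0.5853, 0.2069, 0.1797]))]
red_jar [(0.92, array([0.7038, 0.1811, 0.0593]))]
vial_a [(0.78, array([0.3642, 0.03  , 0.0352])), (0.44, array([ 0.3733, -0.0218,  0.0366]))]
beaker [(0.84, array([ 0.7102, -0.0123,  0.0508]))]
pen []
side [ 0.3895 -0.6802  0.6636] [ 0.1464  0.7554 -0.6387] 474.41484664113517
logger [(0.95, array([ 0.4516, -0.0803,  0.0661])), (0.58, array([ 0.4832, -0.223 ,  0.0923]))]
dock [(0.74, array([ 0.4881, -0.2239,  0.0941])), (0.69, array([ 0.3137, -0.1426,  0.0149])), (0.65, array([ 0.4852, -0.2365,  0.0164]))]
pedestal [(0.78, array([0.5481, 0.1531, 0.1118])), (0.66, array([ 0.5571, -0.326 ,  0.0658]))]
keyhole [(0.83, array([ 0.4817, -0.2205,  0.0992])), (0.68, array([ 0.4534, -0.0804,  0.0691]))]
amber_bottle [(0.65, array([ 0.558 , -0.3239,  0.0659]))]
red_jar [(0.91, array([0.6955, 0.1607, 0.0321]))]
vial_a [(0.56, array([ 0.3687, -0.0309,  0.0344]))]
beaker [(0.83, array([ 0.7103, -0.0195,  0.0622]))]
pen [(0.83, array([ 0.3379, -0.3633,  0.0228]))]
```

View pics/scene0.png

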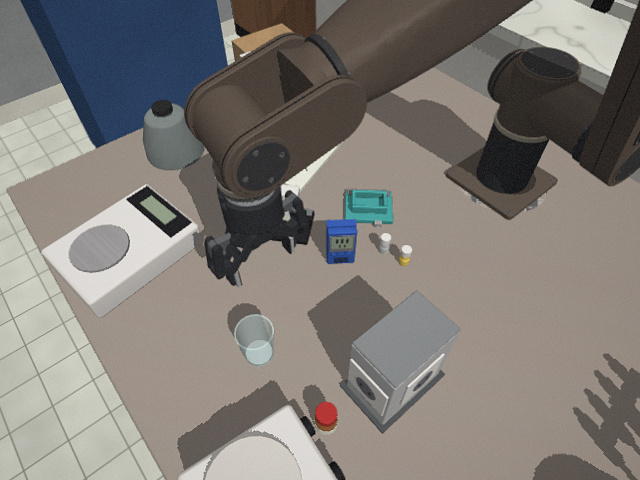

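View pics/side0.png

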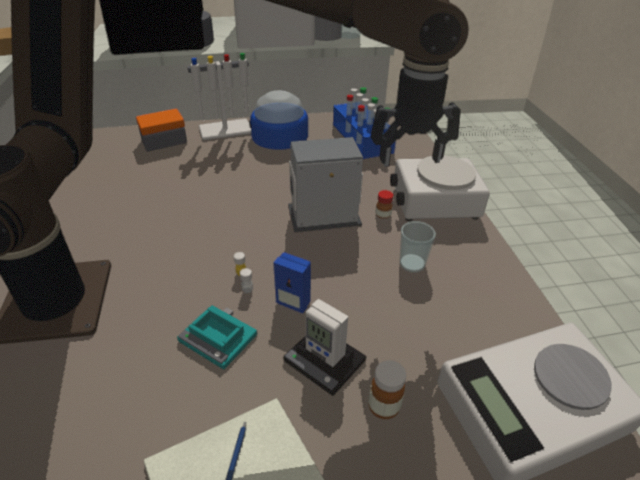

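The scene picture shows the pedestal (400,350), blue look-alike (341,243) and teal dock. The side picture shows the white logger in the black dock (326,335), the pedestal's bare face with the screw at about (332,175), and the bottle (388,388). I'll enlarge these for corner measurement.

```bash
cat >> h.py <<'E'
def crop(img,u0,v0,w,h,k,step=10):
    c=cv2.resize(img[v0:v0+h,u0:u0+w],None,fx=k,fy=k,interpolation=cv2.INTER_CUBIC)
    for u in range(-(-u0//step)*step,u0+w,step):
        x=int((u+.5-u0)*k); cv2.line(c,(x,0),(x,6),(255,0,255),1); 
        if u%(2*step)==0: cv2.putText(c,str(u),(x-10,17),0,.35,(255,0,255),1)
    for v in range(-(-v0//step)*step,v0+h,step):
        y=int((v+.5-v0)*k); cv2.line(c,(0,y),(6,y),(255,0,255),1)
        if v%(2*step)==0: cv2.putText(c,str(v),(8,y+4),0,.35,(255,0,255),1)
    return c
E
python3 - <<'E'
from h import *
s=cv2.imread('pics/side0.png');c=cv2.imread('pics/scene0.png')
a=crop(s,282,130,95,105,4);b=crop(s,280,294,100,105,4)
cv2.imwrite('pics/c1.png',np.hstack([a,b]))
cv2.imwrite('pics/c2.png',crop(c,335,285,140,150,4))
E
```

```text
(no output)
```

View pics/c1.png

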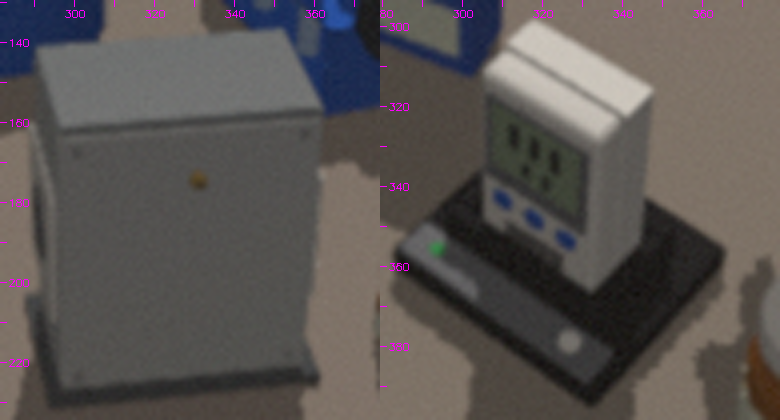

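View pics/c2.png

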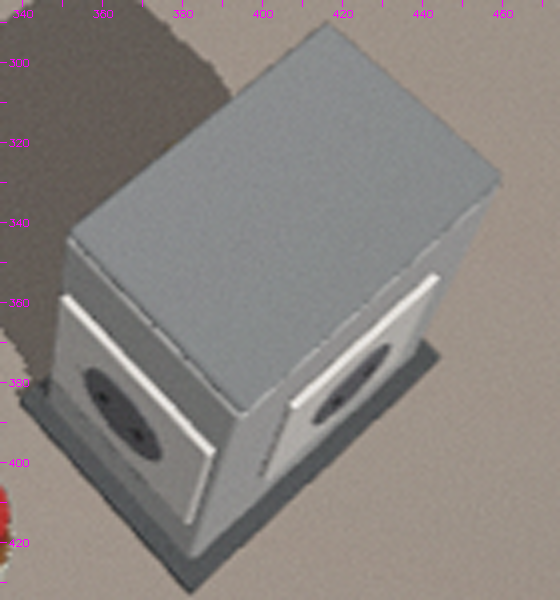

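Side view: pedestal top corners at (297,162), (361,156), (352,137), (291,141), screw head at (331,174.5), and logger top corners at (306,311), (335,329), (348,317), (319,299). Scene view: pedestal top corners at (416,290), (459,328), (395,388), (351,342).

```bash
cat > fit.py <<'E'
from h import *
from scipy.optimize import least_squares
np.set_printoptions(precision=4,suppress=True)
S=cam('side');C=cam('scene')
def T(q,L): 
    c,s=np.cos(q[2]),np.sin(q[2]); L=np.array(L,float); return np.c_[q[0]+c*L[:,0]-s*L[:,1],q[1]+s*L[:,0]+c*L[:,1],L[:,2]]
# pedestal corners local
a,b,z=.045,.07,.175
fl,fr,br,bl=(-a,b,z),(-a,-b,z),(a,-b,z),(a,b,z)
sets={'both':[(S,[fl,fr,br,bl],[(297,162),(361.5,156),(352.5,137),(291,141.5)]),(C,[fl,bl,br,fr],[(416.5,290),(459.5,328.5),(395.5,388),(351.5,342.5)])]}
sets['side']=sets['both'][:1];sets['scene']=sets['both'][1:]
for k,v in sets.items():
    f=lambda q:np.concatenate([(proj(c,T(q,L))-uv).ravel() for c,L,uv in v])
    r=least_squares(f,[.6,.2,1.5]); print(k,r.x,np.degrees(r.x[2]),r.fun.reshape(-1,2).tolist() if k=='both' else r.cost)
    if k=='both': ped=r.x
# screw on front plane at 10mm off
o,d=ray(S,[(331,174.5)]); n=np.array([np.cos(ped[2]),np.sin(ped[2]),0]); P0=T(ped,[(-.055,0,.145)])[0]
t=((P0-o)@n)/(d[0]@n); X=o+d[0]*t; yv=np.array([-n[1],n[0],0]); print('screw head',X,'lateral(ped y)',(X-P0)@yv,'dz',X[2]-.145)
a,b,z=.017,.029,.118
L=[(-a,b,z),(-a,-b,z),(a,-b,z),(a,b,z)]
for zz in (.118,):
    r=least_squares(lambda q:(proj(S,T(q,L))-[(306,311),(335,329),(348,317),(318.7,299.5)]).ravel(),[.48,-.22,1.2]); print('logger',r.x,np.degrees(r.x[2]),r.fun)
# check edges: dock etc
print('onz',onz(S,[(306,311),(335,329),(348,317),(318.7,299.5)],.118))
E
python3 fit.py
```

```text
both [0.5607 0.1929 1.59  ] 91.09976636110875 [[-0.6541322224719011, -0.7365315662335377], [2.1277547166463364, -0.12676768515160575], [0.5859165414103131, -1.310110086737211], [-0.8639570793159805, -1.2088123417965448], [-0.6195060496604583, -1.197725580546944], [1.9663554120703566, -0.46718582425842214], [-0.013093861472270873, 0.3127809938758901], [-1.1237949147643462, -0.44758469824733993]]
side [0.5596 0.1901 1.592 ] 91.21680768550938 3.764943032755532
scene [0.5611 0.1932 1.5893] 91.06097214582303 3.5009104075455744
screw head [0.5619 0.1379 0.1429] lateral(ped y) -0.00019667518891442186 dz -0.0020603814589169323
logger [ 0.49   -0.2108  0.7219] 41.36253786730896 [-1.0999  0.1005  0.0727  1.1111  0.7843 -0.4607  0.2448 -0.9623]
onz [[ 0.4598 -0.2003  0.118 ]
 [ 0.4967 -0.2417  0.118 ]
 [ 0.5206 -0.2221  0.118 ]
 [ 0.4829 -0.1798  0.118 ]]
```

The rows are not in the units I measure in: shifts go in shares of 750 mm and turns go in shares of pi/2 rad. I convert before sending: -211 mm is -0.2813, -184 mm is -0.2453, 48.6 degrees is 0.54.

>>> {"fn": "send_rows", "kwargs": {
  "rows": "0 0 0.1111 -0.056 -0.0493 0.0133 1;0 0 0.2222 -0.1133 -0.0987 0.0267 1;0 0 0.3333 -0.1693 -0.148 0.0427 1;0 0 0.4444 -0.2253 -0.196 0.056 1;0 0 0.54 -0.2813 -0.2453 0.0693 1;0 0 0.54 -0.2813 -0.2453 0.0693 1;0 0 0.54 -0.2813 -0.2453 0.0693 1"
}}

```text
time: 1.98
eef_pos: [0.4913, -0.2111, 0.2017]
tcp_rot: [0.935, 0.353, 0.0, 0.0]
contact_force: [0.0, -0.0, 0.2]
opening: 1.0
finger_force: 0.0
```

```bash
python3 - <<'E'
from h import *
np.set_printoptions(precision=4,suppress=True)
p,r,s=tool();print(p,r.as_matrix(),s['contact_force'])
c=cam('wrist'); E=np.array(c['extrinsics']); print(-E[:3,:3].T@E[:3,3],E[2,:3])
w=c['color'][:,:,::-1].copy(); s_=cam('side'); b=s_['color'][:,:,::-1].copy()
cv2.imwrite('pics/w1.png',crop(w,0,0,640,480,1.2,20)); cv2.imwrite('pics/s1.png',b)
X=np.array([.49,-.211]);a=np.radians(41.4);R2=np.array([[np.cos(a),-np.sin(a)],[np.sin(a),np.cos(a)]])
L=[np.r_[X+R2@[i*.017,j*.029],.118] for i,j in((-1,1),(-1,-1),(1,-1),(1,1))]
print(proj(c,L))
E
```

```text
[ 0.4913 -0.2111  0.2017] [[ 0.7502  0.6612  0.001 ]
 [ 0.6612 -0.7502 -0.    ]
 [ 0.0007  0.0006 -1.    ]] [ 0.0063 -0.0106  0.1649]
[ 0.5479 -0.1611  0.3226] [-0.223  -0.1961 -0.9549]
[[265.6049 292.0324]
 [377.2204 292.097 ]
 [379.8921 229.2331]
 [262.823  229.1841]]
```

View pics/w1.png

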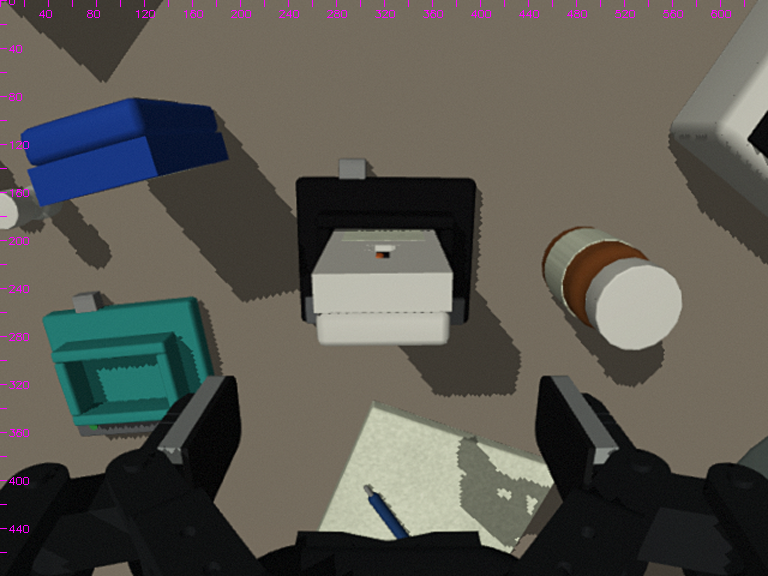

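The wrist picture shows the logger top at (260–377, 227–287) in native pixels, with the keyhole and orange nib on its back. That agrees with the fit to within about 1.5 mm, so I'm descending to grip.

Scaled: 108 mm is 0.144, 80 mm is 0.1067.

>>> {"fn": "send_rows", "kwargs": {
  "rows": "0 0 0 0 -0.0027 0.0533 1;0 0 0 0 -0.0027 0.1067 1;0 0 0 0 -0.0027 0.144 1;0 0 0 0 -0.0027 0.144 1;0 0 0 0 -0.0027 0.144 1"
}}

```text
time: 2.7
eef_pos: [0.491, -0.2094, 0.0947]
tcp_rot: [0.935, 0.354, 0.001, 0.001]
contact_force: [0.3, -1.1, 0.2]
opening: 0.999
finger_force: 0.0
```

>>> {"fn": "send_rows", "kwargs": {
  "rows": "0 0 0 0 0 0 -1;0 0 0 0 0 0 -1;0 0 0 0 0 0 -1;0 0 0 0 0 0 -1;0 0 0 0 0 0 -1;0 0 0 0 0 0 -1;0 0 0 0 0 0 -1",
  "grip_force": 50
}}

```text
time: 3.58
eef_pos: [0.4907, -0.2099, 0.0951]
tcp_rot: [0.935, 0.353, 0.001, 0.001]
contact_force: [-0.1, 1.5, 5.9]
opening: 0.673
finger_force: 54.0
```

Scaled: -150 mm is -0.2, -120 mm is -0.16.

>>> {"fn": "send_rows", "kwargs": {
  "rows": "0 0 0 0 0 -0.02 -1;0 0 0 0 0 -0.0533 -1;0 0 0 0 0 -0.1067 -1;0 0 0 0 0 -0.16 -1;0 0 0 0 0 -0.2 -1;0 0 0 0 0 -0.2 -1;0 0 0 0 0 -0.2 -1"
}}

```text
time: 4.45
eef_pos: [0.4888, -0.209, 0.2417]
tcp_rot: [0.935, 0.353, -0.001, -0.001]
contact_force: [-0.2, -0.8, -2.6]
opening: 0.674
finger_force: 55.0
```

```bash
python3 - <<'E'
from h import *
np.set_printoptions(precision=4,suppress=True)
p,r,s=tool();print(p,r.as_matrix().ravel(),s['contact_force'],s['opening'],s['finger_force'])
a=crop(cam('wrist')['color'][:,:,::-1].copy(),190,130,260,180,3,20)
cv2.imwrite('pics/w2.png',a)
E
```

```text
[ 0.4888 -0.209   0.2417] [ 0.7502  0.6612 -0.0023  0.6613 -0.7502  0.0014 -0.0008 -0.0026 -1.    ] [-0.2363 -0.7566 -2.6211] 0.6740685139099971 54.95489716529846
```

View pics/w2.png

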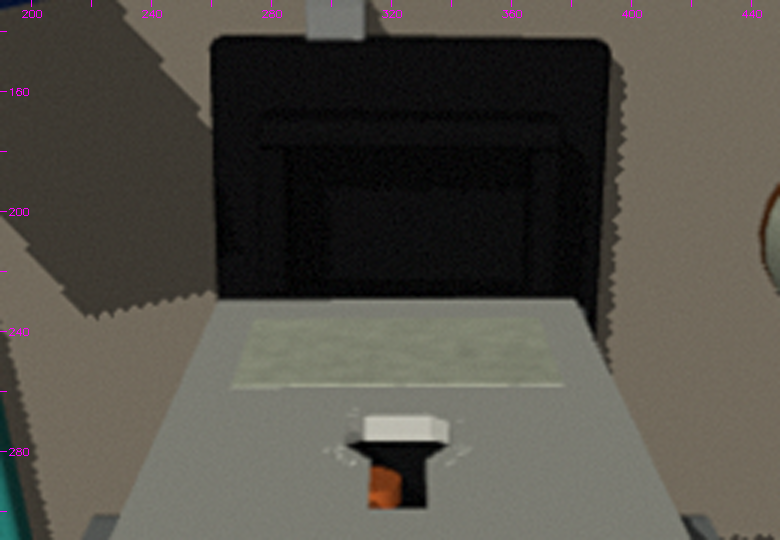

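The wrist picture shows the logger held and upright, its lower back edge running (262,229)–(382,229), the entry hole widest at (305–340, 277), the slot at u 313–332, and the dock empty below. I'll fit the logger's pose in the hand.

```bash
cat > inhand.py <<'E'
from h import *
from scipy.optimize import least_squares
np.set_printoptions(precision=2,suppress=True)
p,r,s=tool(); c=cam('wrist')
# logger pts (logger frame, mm): bottom back corners, hole widest L/R, hole bottom, slot edges mid
L=np.array([(17,29,0),(17,-29,0),(17,6.2,58),(17,-6.2,58),(17,0,51.8)])/1e3
uv=np.array([(262,229),(382.5,229),(305.3,277),(339.7,277),(322.3,268)])
R0=R.from_matrix(np.diag([1.,-1,-1]))
def W(q): # q: x0,y0,z0(mm) of logger origin in tool, pitch,yaw,roll deg (about tool axes)
    Rl=R.from_rotvec(np.radians(q[3:6]))*R0
    return p+r.apply(Rl.apply(L)+np.array(q[:3])/1e3)
print(proj(c,W([0,0,81,0,0,0]))); print(uv)
w=np.array([1/1.]*10)
for zp in (81,):
    f=lambda q:np.r_[(proj(c,W([q[0],q[1],q[2],0,q[3],q[4]]))-uv).ravel(),(q[2]-zp)/2,q[3]/2]
    a=least_squares(f,[0,0,81,0,0]); print('x,y,z,pitch(tool y),yaw(tool z)',a.x,'res',a.fun)
E
python3 inhand.py
```

```text
[[263.95 228.85]
 [382.65 228.94]
 [305.96 273.87]
 [340.46 273.9 ]
 [323.22 267.61]]
[[262.  229. ]
 [382.5 229. ]
 [305.3 277. ]
 [339.7 277. ]
 [322.3 268. ]]
x,y,z,pitch(tool y),yaw(tool z) [ 0.39 -0.33 79.87  0.75 -0.04] res [ 0.85 -0.12 -0.15 -0.1  -0.43 -0.74 -0.07 -0.73 -0.01  1.65 -0.57  0.37]
```

```bash
cat > plan.py <<'E'
from h import *
np.set_printoptions(precision=2,suppress=True)
p,r,s=tool(); c=cam('wrist'); E=np.array(c['extrinsics'])
Cw=-E[:3,:3].T@E[:3,3]; ct=r.inv().apply(Cw-p); Rct=r.inv()*R.from_matrix(E[:3,:3].T) # cam in tool
print('cam in tool',ct*1e3,'f',c['fx'],c['fy'])
yaw=np.radians(91.1); n=np.array([np.cos(yaw),np.sin(yaw),0]); y=np.array([-n[1],n[0],0])
Rup=R.from_matrix(np.c_[n,-y,[0,0,-1]])   # tool upright at the pedestal
scr=np.array([.5619,.1379,.1429])
th=np.radians(40); Rt=R.from_rotvec(-y*th)*Rup   # tilt tip toward the face
Rc=Rt*Rct
a=np.radians(18); ray=Rc.apply([0,-np.sin(a),np.cos(a)]); cw=scr-.25*ray; P=cw-Rt.apply(ct)
print('cam at',cw,'TCP',P,'z dir',Rt.apply([0,0,1]))
bot=P+Rt.apply([[.0174,0,.081],[-.0166,0,.081]]); print('bottom edges',bot)
q=r.inv()*Rt; print('turn',np.degrees(q.as_rotvec()),'shift',r.inv().apply(P-p)*1e3)
E
python3 plan.py
```

```text
cam in tool [  75.61    0.06 -120.83] f 430.8064329634222 430.8064329634222
cam at [ 0.57 -0.03  0.33] TCP [ 0.56 -0.01  0.19] z dir [-0.01  0.64 -0.77]
bottom edges [[0.56 0.06 0.14]
 [0.56 0.03 0.12]]
turn [ 17.09  37.38 -47.71] shift [ 191.88 -102.03   49.76]
```

Scaled: 192 mm is 0.256, -102 mm is -0.136, -47.7 degrees is -0.53.

>>> {"fn": "send_rows", "kwargs": {
  "rows": "0.0267 0.0589 -0.0756 0.032 -0.0173 0 -1;0.0544 0.1189 -0.1511 0.072 -0.0387 0.0067 -1;0.0811 0.1778 -0.2267 0.1093 -0.0573 0.016 -1;0.1089 0.2378 -0.3033 0.1467 -0.0773 0.0293 -1;0.1356 0.2967 -0.3789 0.1827 -0.0973 0.0467 -1;0.1622 0.3556 -0.4544 0.2187 -0.116 0.0573 -1;0.19 0.4156 -0.53 0.256 -0.136 0.0667 -1;0.19 0.4156 -0.53 0.256 -0.136 0.0667 -1"
}}

```text
time: 5.6
eef_pos: [0.5653, -0.005, 0.1901]
tcp_rot: [0.658, 0.671, 0.238, -0.245]
contact_force: [-0.9, -0.2, -2.0]
opening: 0.676
finger_force: 54.9
```

>>> {"fn": "send_rows", "kwargs": {
  "rows": "0 0 0 0 0 0 -1;0 0 0 0 0 0 -1;0 0 0 0 0 0 -1"
}}

```text
time: 5.98
eef_pos: [0.5663, -0.0066, 0.194]
tcp_rot: [0.658, 0.671, 0.24, -0.241]
contact_force: [-0.1, -0.1, -2.3]
opening: 0.673
finger_force: 54.9
```

```bash
python3 - <<'E'
from h import *
np.set_printoptions(precision=4,suppress=True)
p,r,s=tool();print(p,r.as_matrix().ravel(),s['contact_force'],s['qpos'])
c=cam('wrist'); im=c['color'][:,:,::-1].copy()
cv2.imwrite('pics/w3raw.png',im)
print(proj(c,[[.5619,.1379,.1429]]))
cv2.imwrite('pics/w3.png',crop(im,120,0,400,300,2,20))
E
```

```text
[ 0.5663 -0.0066  0.194 ] [-0.017   0.9998 -0.0082  0.7678  0.0183  0.6404  0.6404  0.0046 -0.768 ] [-0.0566 -0.0656 -2.2548] [-0.434   0.2145  1.881   0.6233  1.4251 -0.669 ]
[[320.2918 100.3626]]
```

View pics/w3.png

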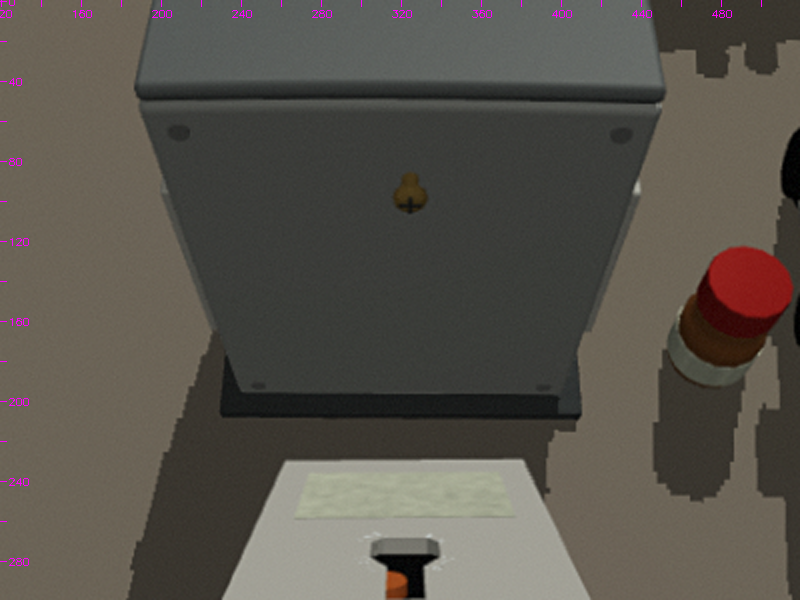

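The picture shows the screw head at about (325,102), the face's side edges running (191,52)→(240,195) and (449,54)→(400,197), and the keyhole below at (322,275). The screw is about 3 mm right of the middle of the face.

```bash
cat > scr.py <<'E'
from h import *
from scipy.optimize import least_squares
np.set_printoptions(precision=4,suppress=True)
p,r,s=tool(); c=cam('wrist')
k=lambda a,b:(120+a/2-.25,b/2-.25)
uv=np.array([k(142,104),k(658,108),k(240,391),k(560,394)])
def f(q,w=.07):
    x,y,yaw,zt,zb=q; t=np.array([np.sin(yaw),-np.cos(yaw)]) # right (=-ped y)
    P=np.array([[x,y]])
    pts=[np.r_[P[0]+sg*w*t,z] for z in(zt,zb) for sg in(-1,1)]
    return (proj(c,pts)-uv).ravel()
for w in (.07,.069):
    a=least_squares(f,[.56,.148,1.59,.17,.01],args=(w,),x_scale=[.01,.01,.01,.01,.01]); print('face x,y,yaw,zt,zb',a.x,np.degrees(a.x[2]),a.fun)
o,d=ray(c,[k(410.5,204.5)])
for yh in (.134,.136,.138,.140): print(o+d[0]*((yh-o[1])/d[0,1]))
exec(open('fit.py').read().split('# screw on')[0].split("for k,v")[0]) if 0 else None
E
python3 scr.py; sed -i 's/uv=np.array.*/uv=np.array([(261.8,230),(381.5,230),(305,273.5),(339.5,273.5),(322.3,269)])/' inhand.py; python3 inhand.py
```

```text
face x,y,yaw,zt,zb [0.5611 0.1533 1.5811 0.1646 0.0001] 90.58773863453035 [-0.6409  0.0893  0.1361  0.1797  1.0342 -0.1966 -0.2265 -0.2566]
face x,y,yaw,zt,zb [0.5611 0.1508 1.5811 0.167  0.0049] 90.58773863649392 [-0.6409  0.0893  0.1361  0.1797  1.0342 -0.1966 -0.2265 -0.2566]
[0.5646 0.134  0.1463]
[0.5645 0.136  0.1439]
[0.5645 0.138  0.1415]
[0.5645 0.14   0.1392]
[[264.61 229.83]
 [383.19 229.82]
 [306.83 274.93]
 [341.28 274.93]
 [324.03 268.64]]
[[261.8 230. ]
 [381.5 230. ]
 [305.  273.5]
 [339.5 273.5]
 [322.3 269. ]]
x,y,z,pitch(tool y),yaw(tool z) [ 0.08 -0.78 80.26 -0.51  0.03] res [ 1.08 -0.02  0.28  0.04 -0.39  0.51 -0.28  0.53 -0.33 -1.13 -0.37 -0.25]
```

```bash
cat > go.py <<'E'
import sys
from h import *
np.set_printoptions(precision=2,suppress=True)
P=np.array([float(v) for v in sys.argv[1:4]]); yaw=np.radians(float(sys.argv[4]))
p,r,s=tool(); n=np.array([np.cos(yaw),np.sin(yaw),0]); y=np.array([-n[1],n[0],0])
Rt=R.from_matrix(np.c_[n,-y,[0,0,-1]])
print('turn',np.degrees((r.inv()*Rt).as_rotvec()),'shift',r.inv().apply(P-p)*1e3,'at',p*1e3,'F',np.array(s['contact_force']))
E
python3 go.py .565 .095 .1635 90.8
```

```text
turn [  0.14 -39.85   0.35] shift [58.4   0.52 88.14] at [566.25  -6.31 193.74] F [-0.36  0.14 -1.17]
```

Scaled: 88 mm is 0.1173, 72 mm is 0.096, -39.8 degrees is -0.4422.

>>> {"fn": "send_rows", "kwargs": {
  "rows": "0 -0.1111 0 0 0 0 -1;0 -0.2222 0 0.0107 0 0.0133 -1;0 -0.3333 0.0033 0.024 0 0.0373 -1;0.0011 -0.4422 0.0033 0.0427 0 0.0667 -1;0.0011 -0.4422 0.0033 0.0627 0.0007 0.096 -1;0.0011 -0.4422 0.0033 0.0773 0.0007 0.1173 -1;0.0011 -0.4422 0.0033 0.0773 0.0007 0.1173 -1;0.0011 -0.4422 0.0033 0.0773 0.0007 0.1173 -1"
}}

```text
time: 7.12
eef_pos: [0.5651, 0.0941, 0.1632]
tcp_rot: [0.702, 0.712, 0.001, -0.0]
contact_force: [0.6, -0.0, -1.8]
opening: 0.674
finger_force: 54.9
```

>>> {"fn": "send_rows", "kwargs": {
  "rows": "0 0 0 0 0 0 -1;0 0 0 0 0 0 -1;0 0 0 0 0 0 -1"
}}

```text
time: 7.5
eef_pos: [0.565, 0.0945, 0.1631]
tcp_rot: [0.702, 0.712, 0.001, -0.0]
contact_force: [-0.6, -0.1, -1.5]
opening: 0.67
finger_force: 54.9
```

```bash
python3 go.py .565 .105 .1635 90.8;python3 - <<'E'
from h import *
c=cam('wrist'); im=c['color'][:,:,::-1].copy()
cv2.imwrite('pics/w4.png',crop(im,190,30,260,200,3,20))
E
```

```text
turn [ 0.02 -0.08  0.02] shift [10.53  0.13 -0.37] at [565.02  94.47 163.11] F [-0.62 -0.07 -1.45]
```

View pics/w4.png

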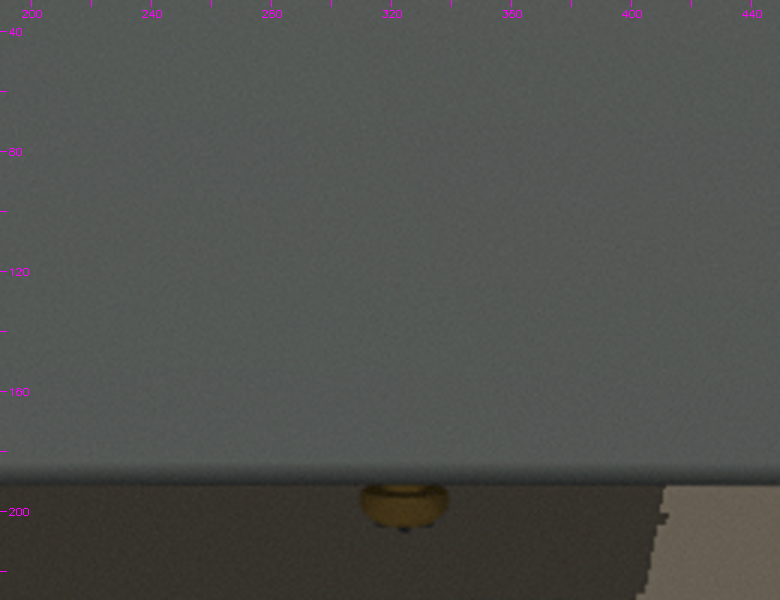

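The picture shows the screw head from above, centred at u=324.5, with its front edge at v≈205.5 and the pedestal's top edge at v≈191.

```bash
python3 - <<'E'
from h import *
np.set_printoptions(precision=4,suppress=True)
p,r,s=tool();c=cam('wrist')
print(p,c['cx'])
print('screw head front',onz(c,[(324.5,205.3)],.142),'+-5mm z',onz(c,[(324.5,205.3)],.147))
for t in (0,-.5,-.8): print('keyhole pred u at tool y',t,proj(c,p+r.apply([[.0172,t/1e3,.0225]])))
# slot pix measured 322.4 upright
E
```

```text
[0.565  0.0946 0.1631] 322.9851120167835
screw head front [[0.5645 0.1375 0.142 ]] +-5mm z [[0.5645 0.1387 0.147 ]]
keyhole pred u at tool y 0 [[323.9283 274.5218]]
keyhole pred u at tool y -0.5 [[322.5327 274.5208]]
keyhole pred u at tool y -0.8 [[321.6953 274.5202]]
```

Scaled: 25 mm is 0.0333, 22 mm is 0.0293.

>>> {"fn": "send_rows", "kwargs": {
  "rows": "0 0 0 0.0107 0 -0.0007 -1;0 0 0 0.0213 0 -0.0007 -1;0 0 0 0.0293 0 -0.0007 -1;0 0 0 0.0333 0 -0.0007 -1;0 0 0 0.0333 0 -0.0007 -1;0 0 0 0.0333 0 -0.0007 -1"
}}

```text
time: 8.35
eef_pos: [0.5645, 0.1199, 0.1635]
tcp_rot: [0.702, 0.712, 0.001, -0.0]
contact_force: [0.5, 0.5, -1.3]
opening: 0.673
finger_force: 54.9
```

Scaled: 1.5 mm is 0.002, 1 mm is 0.0013.

>>> {"fn": "send_rows", "kwargs": {
  "rows": "0 0 0 0.0013 0 0 -1;0 0 0 0.0013 0 0 -1;0 0 0 0.002 0 0 -1;0 0 0 0.002 0 0 -1"
}}

```text
time: 8.85
eef_pos: [0.5645, 0.1214, 0.1635]
tcp_rot: [0.702, 0.712, 0.001, -0.0]
contact_force: [-0.1, 0.3, -2.0]
opening: 0.668
finger_force: 54.9
```

Scaled: 1 mm is 0.0013, 0.5 mm is 0.0007.

>>> {"fn": "send_rows", "kwargs": {
  "rows": "0 0 0 0.0007 0 0 -1;0 0 0 0.0013 0 0 -1;0 0 0 0.0013 0 0 -1;0 0 0 0.0013 0 0 -1"
}}

```text
time: 9.35
eef_pos: [0.5645, 0.1225, 0.1635]
tcp_rot: [0.702, 0.712, 0.001, -0.0]
contact_force: [0.8, 0.1, -1.9]
opening: 0.671
finger_force: 54.9
```

Scaled: 1 mm is 0.0013, 0.5 mm is 0.0007.

>>> {"fn": "send_rows", "kwargs": {
  "rows": "0 0 0 0.0007 0 0 -1;0 0 0 0.0013 0 0 -1;0 0 0 0.0013 0 0 -1;0 0 0 0.0013 0 0 -1"
}}

```text
time: 9.85
eef_pos: [0.5645, 0.1234, 0.1635]
tcp_rot: [0.702, 0.712, 0.001, -0.0]
contact_force: [-0.7, 0.2, -1.8]
opening: 0.673
finger_force: 54.9
```

Scaled: 1 mm is 0.0013, 0.5 mm is 0.0007.

>>> {"fn": "send_rows", "kwargs": {
  "rows": "0 0 0 0.0007 0 0 -1;0 0 0 0.0013 0 0 -1;0 0 0 0.0013 0 0 -1;0 0 0 0.0013 0 0 -1"
}}

```text
time: 10.35
eef_pos: [0.5644, 0.1244, 0.1635]
tcp_rot: [0.702, 0.712, 0.001, -0.0]
contact_force: [0.7, -0.8, -1.3]
opening: 0.675
finger_force: 54.9
```

Scaled: 1 mm is 0.0013, 0.5 mm is 0.0007.

>>> {"fn": "send_rows", "kwargs": {
  "rows": "0 0 0 0.0007 0 0 -1;0 0 0 0.0013 0 0 -1;0 0 0 0.0013 0 0 -1;0 0 0 0.0013 0 0 -1"
}}

```text
time: 10.85
eef_pos: [0.5644, 0.1254, 0.1636]
tcp_rot: [0.702, 0.712, 0.001, -0.0]
contact_force: [-0.2, -1.0, -1.6]
opening: 0.677
finger_force: 54.9
```

Scaled: 1 mm is 0.0013, 0.5 mm is 0.0007.

>>> {"fn": "send_rows", "kwargs": {
  "rows": "0 0 0 0.0007 0 0 -1;0 0 0 0.0013 0 0 -1;0 0 0 0.0013 0 0 -1;0 0 0 0.0013 0 0 -1"
}}

```text
time: 11.35
eef_pos: [0.5644, 0.1264, 0.1635]
tcp_rot: [0.702, 0.712, 0.001, -0.0]
contact_force: [-1.3, 0.1, -2.6]
opening: 0.67
finger_force: 54.9
```

Scaled: 2 mm is 0.0027, 1.5 mm is 0.002.

>>> {"fn": "send_rows", "kwargs": {
  "rows": "0 0 0 0.0007 0 0 -1;0 0 0 0.0013 0 0 -1;0 0 0 0.002 0 0 -1;0 0 0 0.0027 0 0 -1;0 0 0 0.0027 0 0 -1;0 0 0 0.0027 0 0 -1"
}}

```text
time: 12.1
eef_pos: [0.5644, 0.1284, 0.1636]
tcp_rot: [0.702, 0.712, 0.001, -0.0]
contact_force: [-1.2, -0.6, -2.1]
opening: 0.67
finger_force: 54.9
```

Scaled: 1.5 mm is 0.002, 1 mm is 0.0013.

>>> {"fn": "send_rows", "kwargs": {
  "rows": "0 0 0 0.0007 0 0 -1;0 0 0 0.0013 0 0 -1;0 0 0 0.002 0 0 -1;0 0 0 0.002 0 0 -1;0 0 0 0.002 0 0 -1"
}}

```text
time: 12.72
eef_pos: [0.5644, 0.1299, 0.1636]
tcp_rot: [0.702, 0.712, 0.001, -0.0]
contact_force: [-0.2, 0.6, -2.3]
opening: 0.675
finger_force: 54.9
```

Scaled: 1 mm is 0.0013, 0.5 mm is 0.0007.

>>> {"fn": "send_rows", "kwargs": {
  "rows": "0 0 0 0.0007 0 0 -1;0 0 0 0.0013 0 0 -1;0 0 0 0.0013 0 0 -1;0 0 0 0.0013 0 0 -1"
}}

```text
time: 13.22
eef_pos: [0.5644, 0.1306, 0.1636]
tcp_rot: [0.702, 0.712, 0.0, -0.0]
contact_force: [-0.3, -2.2, -1.5]
opening: 0.675
finger_force: 54.9
```

Scaled: 0.5 mm is 0.0007.

>>> {"fn": "send_rows", "kwargs": {
  "rows": "0 0 0 0.0007 0 0 -1;0 0 0 0.0007 0 0 -1;0 0 0 0.0007 0 0 -1;0 0 0 0.0007 0 0 -1"
}}

```text
time: 13.72
eef_pos: [0.5644, 0.1306, 0.1636]
tcp_rot: [0.702, 0.712, -0.0, 0.0]
contact_force: [-0.6, -4.7, -0.2]
opening: 0.675
finger_force: 55.0
```

Scaled: 0.5 mm is 0.0007.

>>> {"fn": "send_rows", "kwargs": {
  "rows": "0 0 0 0.0007 0 0 -1;0 0 0 0.0007 0 0 -1;0 0 0 0.0007 0 0 -1;0 0 0 0.0007 0 0 -1"
}}

```text
time: 14.22
eef_pos: [0.5644, 0.1306, 0.1636]
tcp_rot: [0.702, 0.712, -0.001, 0.0]
contact_force: [-0.8, -7.2, -1.4]
opening: 0.674
finger_force: 55.1
```

It entered the hole and touched the face at the expected depth. I'm easing the pressure and pulling down.

Scaled: 8 mm is 0.0107, 6 mm is 0.008.

>>> {"fn": "send_rows", "kwargs": {
  "rows": "0 0 0 -0.0013 0 0 -1;0 0 0 -0.0013 0 0.0027 -1;0 0 0 -0.0013 0 0.0053 -1;0 0 0 -0.0013 0 0.008 -1;0 0 0 -0.0013 0 0.0107 -1;0 0 0 -0.0013 0 0.0107 -1"
}}

```text
time: 14.98
eef_pos: [0.5651, 0.1306, 0.1561]
tcp_rot: [0.702, 0.712, 0.001, 0.001]
contact_force: [0.2, -4.7, 0.8]
opening: 0.673
finger_force: 55.3
```

Scaled: 1 mm is 0.0013, 0.5 mm is 0.0007.

>>> {"fn": "send_rows", "kwargs": {
  "rows": "0 0 0 0 0 0.0007 -1;0 0 0 0 0 0.0013 -1;0 0 0 0 0 0.0013 -1;0 0 0 0 0 0.0013 -1"
}}

```text
time: 15.48
eef_pos: [0.5651, 0.1306, 0.1559]
tcp_rot: [0.702, 0.712, 0.001, 0.001]
contact_force: [-0.6, -5.6, 3.3]
opening: 0.665
finger_force: 55.6
```

Scaled: 1 mm is 0.0013, 0.5 mm is 0.0007.

>>> {"fn": "send_rows", "kwargs": {
  "rows": "0 0 0 -0.0004 0 0.0007 -1;0 0 0 -0.0004 0 0.0013 -1;0 0 0 -0.0004 0 0.0013 -1;0 0 0 -0.0004 0 0.0013 -1"
}}

```text
time: 15.98
eef_pos: [0.565, 0.1306, 0.1553]
tcp_rot: [0.702, 0.712, 0.001, 0.0]
contact_force: [-3.4, -5.3, 6.6]
opening: 0.671
finger_force: 55.8
```

Scaled: 0.5 mm is 0.0007.

>>> {"fn": "send_rows", "kwargs": {
  "rows": "0 0 0 0 0 0.0007 -1;0 0 0 0 0 0.0007 -1;0 0 0 0 0 0.0007 -1;0 0 0 0 0 0.0007 -1"
}}

```text
time: 16.48
eef_pos: [0.5648, 0.1306, 0.1546]
tcp_rot: [0.702, 0.712, 0.001, 0.0]
contact_force: [-2.6, -4.6, 5.5]
opening: 0.674
finger_force: 55.8
```

Scaled: 1 mm is 0.0013, 0.5 mm is 0.0007.

>>> {"fn": "send_rows", "kwargs": {
  "rows": "0 0 0 0 0 0.0007 -1;0 0 0 0 0 0.0013 -1;0 0 0 0 0 0.0013 -1;0 0 0 0 0 0.0013 -1"
}}

```text
time: 16.98
eef_pos: [0.5642, 0.1306, 0.1523]
tcp_rot: [0.702, 0.712, 0.0, -0.001]
contact_force: [-2.1, -4.3, 1.8]
opening: 0.676
finger_force: 55.3
```

Scaled: 1 mm is 0.0013, 0.5 mm is 0.0007.

>>> {"fn": "send_rows", "kwargs": {
  "rows": "0 0 0 0 0 0.0007 -1;0 0 0 0 0 0.0013 -1;0 0 0 0 0 0.0013 -1;0 0 0 0 0 0.0013 -1"
}}

```text
time: 17.48
eef_pos: [0.5641, 0.1305, 0.1508]
tcp_rot: [0.702, 0.712, 0.0, -0.001]
contact_force: [-1.3, -5.1, -0.5]
opening: 0.673
finger_force: 55.3
```

Scaled: 3.5 mm is 0.0047, 3 mm is 0.004.

>>> {"fn": "send_rows", "kwargs": {
  "rows": "0 0 0 -0.0004 0 0.0013 -1;0 0 0 -0.0004 0 0.0027 -1;0 0 0 -0.0004 0 0.004 -1;0 0 0 -0.0004 0 0.0047 -1;0 0 0 -0.0004 0 0.0047 -1;0 0 0 -0.0004 0 0.0047 -1"
}}

```text
time: 18.23
eef_pos: [0.5644, 0.1305, 0.1474]
tcp_rot: [0.702, 0.712, 0.001, -0.001]
contact_force: [-0.7, -2.7, -1.4]
opening: 0.676
finger_force: 54.9
```

Scaled: 1 mm is 0.0013, 0.5 mm is 0.0007.

>>> {"fn": "send_rows", "kwargs": {
  "rows": "0 0 0 0 0 0.0007 -1;0 0 0 0 0 0.0013 -1;0 0 0 0 0 0.0013 -1;0 0 0 0 0 0.0013 -1"
}}

```text
time: 18.73
eef_pos: [0.5646, 0.1305, 0.1467]
tcp_rot: [0.702, 0.712, 0.001, -0.0]
contact_force: [0.6, -1.4, -1.7]
opening: 0.674
finger_force: 54.8
```

Scaled: 0.7 mm is 0.0009, 0.5 mm is 0.0007.

>>> {"fn": "send_rows", "kwargs": {
  "rows": "0 0 0 0 0 0.0007 -1;0 0 0 0 0 0.0009 -1;0 0 0 0 0 0.0009 -1;0 0 0 0 0 0.0009 -1"
}}

```text
time: 19.23
eef_pos: [0.5645, 0.1305, 0.146]
tcp_rot: [0.702, 0.712, 0.001, -0.0]
contact_force: [0.6, -0.5, -0.3]
opening: 0.671
finger_force: 54.9
```

Scaled: 0.7 mm is 0.0009, 0.5 mm is 0.0007.

>>> {"fn": "send_rows", "kwargs": {
  "rows": "0 0 0 0 0 0.0007 -1;0 0 0 0 0 0.0009 -1;0 0 0 0 0 0.0009 -1;0 0 0 0 0 0.0009 -1"
}}

```text
time: 19.73
eef_pos: [0.5646, 0.1304, 0.1456]
tcp_rot: [0.702, 0.712, 0.001, -0.0]
contact_force: [-1.6, -1.7, 3.9]
opening: 0.677
finger_force: 55.3
```

Scaled: 0.5 mm is 0.0007, 0.3 mm is 0.0004.

>>> {"fn": "send_rows", "kwargs": {
  "rows": "0 0 0 0 0 0.0004 -1;0 0 0 0 0 0.0007 -1;0 0 0 0 0 0.0007 -1;0 0 0 0 0 0.0007 -1"
}}

```text
time: 20.23
eef_pos: [0.5646, 0.1304, 0.1454]
tcp_rot: [0.702, 0.712, 0.001, -0.0]
contact_force: [-1.4, -1.2, 5.6]
opening: 0.675
finger_force: 55.6
```

Fully home: 18.1 mm of travel, with the force now rising against the slot end. I'm easing slightly, then letting go.

Scaled: -0.4 mm is -0.0005.

>>> {"fn": "send_rows", "kwargs": {
  "rows": "0 0 0 0 0 -0.0005 -1;0 0 0 0 0 -0.0005 -1;0 0 0 0 0 -0.0005 0.5;0 0 0 0 0 -0.0005 0.7;0 0 0 0 0 -0.0005 1;0 0 0 0 0 -0.0005 1;0 0 0 0 0 -0.0005 1;0 0 0 0 0 -0.0005 1",
  "grip_force": 30
}}

```text
time: 21.22
eef_pos: [0.5644, 0.1304, 0.145]
tcp_rot: [0.702, 0.712, 0.001, -0.0]
contact_force: [-0.0, -0.4, -1.7]
opening: 1.0
finger_force: 0.0
```

Scaled: -140 mm is -0.1867, -120 mm is -0.16.

>>> {"fn": "send_rows", "kwargs": {
  "rows": "0 0 0 0 0 -0.0133 1;0 0 0 0 0 -0.0467 1;0 0 0 0 0 -0.0933 1;0 0 0 -0.0533 0 -0.1467 1;0 0 0 -0.12 0 -0.16 1;0 0 0 -0.1867 0 -0.16 1;0 0 0 -0.1867 0 -0.16 1;0 0 0 -0.1867 0 -0.16 1"
}}

```text
time: 22.22
eef_pos: [0.5664, -0.0096, 0.2653]
tcp_rot: [0.702, 0.712, 0.001, -0.0]
contact_force: [-0.3, 0.8, 0.1]
opening: 1.0
finger_force: 0.0
```

```bash
python3 - <<'E'
from h import *
p,r,s=tool();print(p,s['contact_force'])
a=cam('side')['color'][:,:,::-1].copy(); w=cam('wrist')['color'][:,:,::-1].copy()
cv2.imwrite('pics/f1.png',np.hstack([crop(a,270,120,110,130,3.6),cv2.resize(w[0:468:,120:520],(400,468))]))
E
```

```text
[ 0.56644281 -0.00958244  0.265265  ] [-0.25563714  0.79145884  0.09792574]
```

View pics/f1.png

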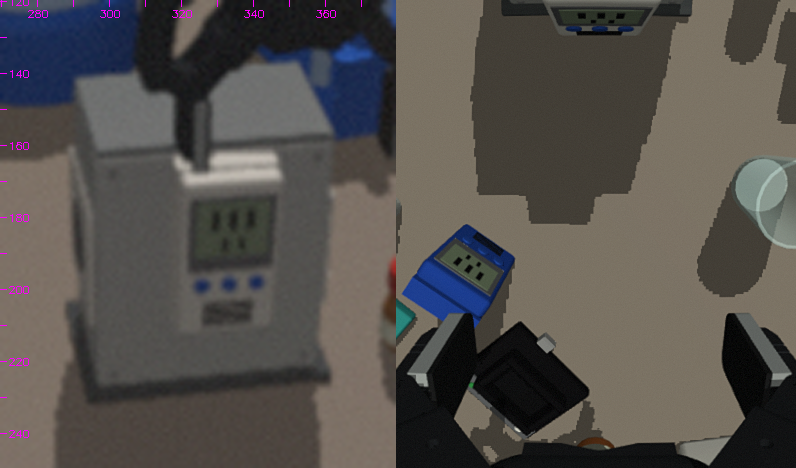

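The picture shows the logger hung upright and flat on the face (320–348, 162–212), clear of the open gripper, with the bystanders that show undisturbed.

```bash
python3 -c "
from plant import ctrl
print(ctrl.sign_off())"
```

```text
the job is handed in; nothing more can be done
None
```

The logger hangs on the brass screw, past its catch and fully home (18 mm down, stopped by the slot end), upright and flat against the face. The gripper let go and is clear, forces stayed under about 9 N, and I handed the job in at about 22 s.

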